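# Lean the wooden cutting board against the splash guard to dry

### The arm

A 7-joint arm with a two-finger parallel gripper is mounted at the origin on the work surface; the furniture and walls round the work are solid. World frame = base frame: x ahead of the robot, y to its left, z up, the work surface at z = 0. Lengths are in m, angles in rad, forces in N, time in s.
With the tool pointing down it reaches from about 0.4 to 0.9 m from the base axis. Payload 5.5 kg.
Tool frame: the origin (TCP) lies at the very end of the fingers, on their centre line; the grasp point (between the pads) lies 19 mm behind it; z points along the fingers, y is the line along which they close (so a half turn about z gives the same grasp; the last joint's range is limited). The gripper opens to 85 mm and grips with 20 to 120 N. Pads are 22 mm wide; open, the fingers measure 114 mm over their backs; the gripper's body (76 mm by 85 mm) begins 54 mm behind the grasp point. The pads swing forward as they close: fully open they stand 13 mm farther back than shut.
Start: joints at [1.474, 0.501, -0.427, 1.55, 0.221, 1.138, -0.21], TCP at [0.229, -0.608, 0.231] pointing down, gripper open.
Joint ranges: [-2.88, 2.88], [-0.31, 2.03], [-1.54, 1.56], [0.2, 2.42], [-1.41, 4.55], [0.19, 2.02], [-2.57, 2.57]. Speed limits (rad/s): [2.57, 2.57, 3.14, 3.14, 3.14, 3.14, 3.14].

### API

Orientations are given as a rotation vector (axis times angle).
In Python, from cell import robot gives the robot as it stands.
- The arm moves only by the shell command python3 -m inch 'ROWS' [FORCE]. ROWS is JSON, a list of rows, each a list of 3 entries, a list of its own where there are three numbers: the opening, from -1 (shut) to 1 (fully open), so that 0 is half open, then the shift along the tool's x, y, z in cm, then the turn about the tool's z in rad. In form: [[jaw, [x, y, z], turn], ...]. A call has 1 to 10 rows; each row is the pose to reach, as a shift and turn from the pose commanded when the call began, along the tool's axes at that moment; what a row does not reach only later rows make up. A row lasts 1/10 s, in which the tool goes at most 50 mm and 8.59 degrees, less where a joint would pass 70% of its speed; a pose out of reach is approached as far as the arm can. A call with a gripper value outside its range is refused whole. The fingers move at their own pace and stop on an object; FORCE is the grip in N (left out, the last holds). Time passes only in rows, so rows that repeat a pose let the fingers close. It gives the time, the measured TCP pose, the force, the opening and the grip force at its end, in the units of the state.
- robot.read_state(): the state, without advancing time (a new reading comes with each control period).
- robot.grab_frame(name): name is "scene" or "top"; returns the picture (480x640x3 uint8, blue, green, red); there is no depth.
- robot.camera_info(name): a dict with "fx", "fy", "cx", "cy" (pixels), "R" (3x3) and "t" (3): a world point X has camera coordinates R X + t. Camera axes: x right, y down, z forward; pixel columns grow to the right and rows downward; lengths in m; the calibration is good to about 2 mm. A picture is of the moment at which its call begins. camera_info takes no time and is no camera call.
- robot.finish_job(): hands the job in; it is judged then, once.
The state is a dict: "time": time; "joint_pos": joint angles; "qvel": joint speeds; "joint_efforts": joint torques, N m; "eef_pos": TCP position; "tcp_rot": TCP orientation; "wrist_force": force on the tool from outside, world axes, zero at the start; "torque": the same for the moment, N m; "width": finger opening in m; "gripper_force": force on a finger pad.
Only numpy, scipy, OpenCV 4.12 (cv2) and the standard library are available. Lean on these libraries where they do the work, as an engineer would, in place of code of your own. Each camera call takes 0.05 s, during which the arm holds its last target. There are 200 camera calls.

### The job

Take the wooden cutting board out of the rack and lean it on the steel splash guard to dry: standing handle up on the guard's base plate, its foot close behind the black rubber rail so that it cannot slide out, its top leaning back onto the guard's wall, roughly in the middle and square to it. Leave the green board in the rack and let go of the wooden one.

Things in the scene. Friction and masses are not known exactly. Their poses are not given: they have to be found in the camera images.
- wood_board_grip (a point): Wooden cutting board, 14 mm thick: blade 130 mm wide, 140 mm tall; on it, in the same plane, a handle 44 mm wide up to 227 mm above the foot, round eye at its end (16 mm hole 205 mm up). It starts upright in a rack slot, handle up. This point: middle of the handle, 175 mm above the foot. x across the thickness, y along the width, z foot to handle. 0.24 kg. Either face may go to the wall.
- wood_board_foot (a point): Middle of the wooden board's lower edge (underside, mid-thickness, mid-width). Axes as for the grip point. It starts 10 mm above the work surface in a rack slot 19 mm wide between wire loops 66 mm high: lift it over 60 mm to come free.
- green_board_grip (a point): The same point on the green plastic board, of the same shape and size, which stands in the other slot of the rack, 80 mm away along the boards' x axis. It stays there.
- guard_bed (a point): Steel splash guard, fixed, 240 mm wide. This point: on top of its 3 mm base plate, halfway from the black rubber rail to the wall, mid-width. x level, from rail to wall; y along the wall; z up. Rail: inner face x = -26 mm, 18 mm high; wall: face x = +26 mm, rounded top edge 105 mm high; both full width. A board with its foot at the rail leans back about 20 degrees onto the wall's top edge.
There are look-alikes about, which are no part of the job. Leave any orange look-alike of the part that bears wood_board_grip alone.

How it is judged:
By the outcome, as a careful person would: the job done as asked, in the order asked, and still so for the second after the job is handed in, with the robot touching nothing.
It also fails if it takes over 35 s, if anything falls off the work surface, if the arm or the gripper's body presses on something with over 40 N, if the wrist force passes 120 N, or if a joint passes its speed limit or range.

## Working session

There is one attempt and no reset: what is moved stays moved. The work goes in short steps, Python scripts to look and compute and a shell command to move; the robot and the scene stay as the last step left them, time stands still between calls to the robot, and variables do not carry over. Pictures are saved under pics/ and viewed, at most 12 in all, crops included, and the job is handed in when it is done.

```bash
mkdir -p pics; python3 - <<'E'
from cell import robot
import cv2,numpy as np
np.set_printoptions(precision=4,suppress=True)
for n in("scene","top"):
    cv2.imwrite(f"pics/{n}0.png",robot.grab_frame(n)); c=robot.camera_info(n); print(n,c["fx"],c["cx"],c["cy"],-np.array(c["R"]).T@c["t"])
s=robot.read_state(); print(s["time"],s["eef_pos"],s["tcp_rot"],s["width"],s["wrist_force"])
E
```

```text
scene 578.4499742941391 324.28228252001605 230.41774216997928 [-0.0166  0.5362  0.8009]
top 614.7813346622876 319.80698608516025 250.12069372578554 [ 0.5174 -0.0609  1.0759]
0.1 [ 0.2286 -0.6078  0.2304] [-3.0892 -0.5618  0.0004] 0.08541906234772328 [-0.0431  0.8082  0.4752]
```

View pics/scene0.png

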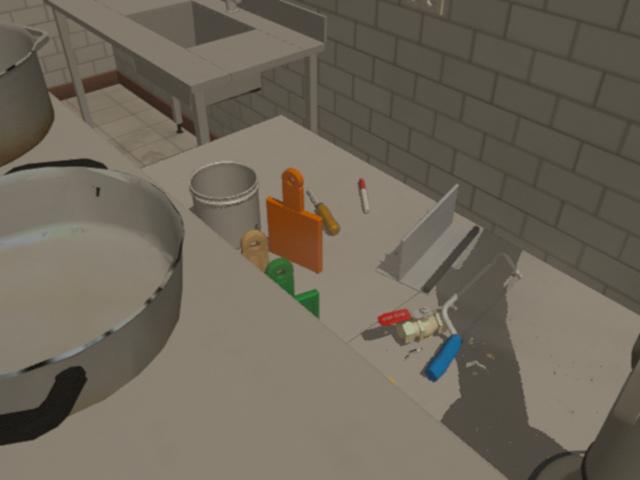

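View pics/top0.png

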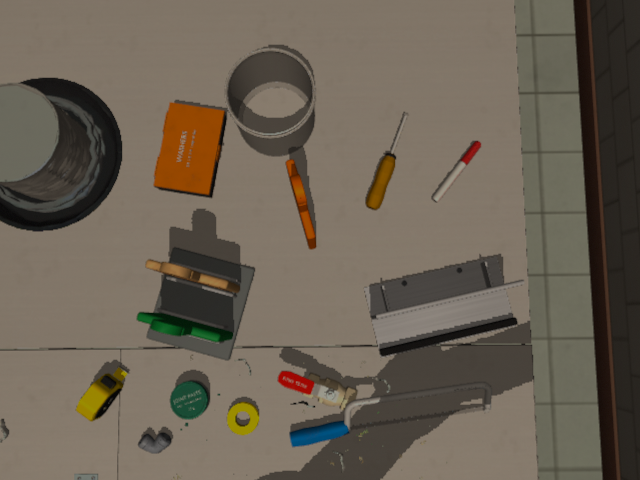

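Top view: wooden board about (192,276), green about (185,326), free orange look-alike (302,205), guard about (443,305) with rail at the lower edge (449,336). I'll enlarge both areas.

```bash
python3 - <<'E'
from cell import robot
import cv2,numpy as np
np.set_printoptions(precision=4,suppress=True)
t=cv2.imread("pics/top0.png");s=cv2.imread("pics/scene0.png")
a=cv2.resize(t[235:360,130:270],None,fx=5,fy=4.7,interpolation=2)
a=cv2.resize(t[240:360,130:290],(800,600),interpolation=cv2.INTER_CUBIC)
b=cv2.resize(t[240:360,365:525],(800,600),interpolation=cv2.INTER_CUBIC)
cv2.imwrite("pics/a.png",a);cv2.imwrite("pics/b.png",b)
for n in("scene","top"):print(robot.camera_info(n)["R"])
E
```

```text
[[-0.6628 -0.7488  0.0033]
 [-0.4649  0.4081 -0.7857]
 [ 0.587  -0.5223 -0.6186]]
[[-0.0107 -0.9999 -0.0057]
 [-0.9934  0.0113 -0.1138]
 [ 0.1139  0.0044 -0.9935]]
```

View pics/a.png

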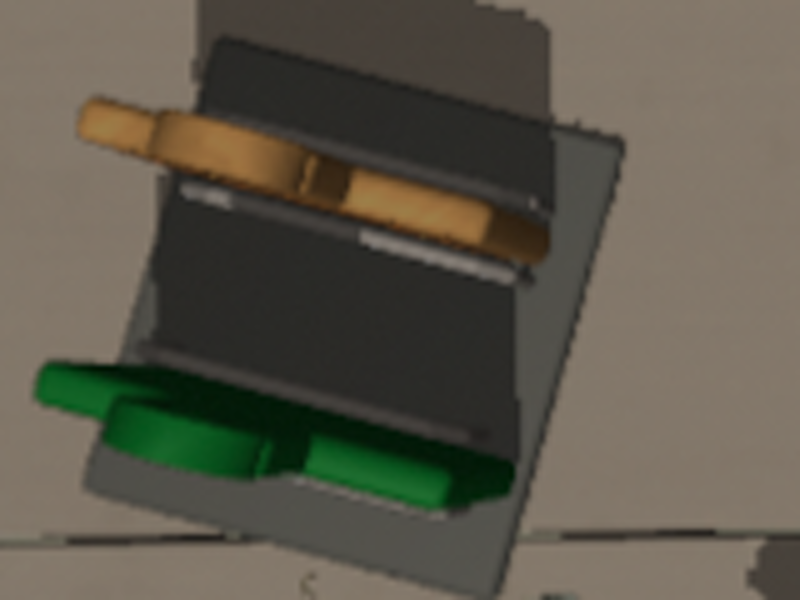

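View pics/b.png

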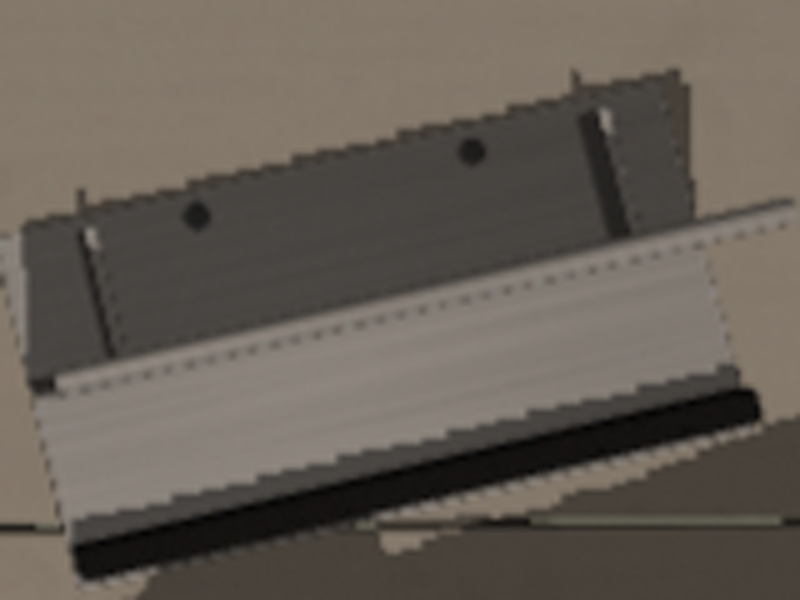

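Crop a (5x, origin 130,240): the wooden blade's shoulders run from (90,120) to (490,222) and the handle top is near (230,150). Crop b (origin 365,240): the rail's inner top edge runs (73,545)–(752,390), and the wall's top edge (60,385)–(792,206).

```bash
cat > h.py <<'E'
from cell import robot
import cv2,numpy as np
from scipy.spatial.transform import Rotation as Ro
np.set_printoptions(precision=4,suppress=True)
def ray(n,u,v,z):
    c=robot.camera_info(n);R=np.array(c["R"]);C=-R.T@c["t"]
    d=R.T@[(u-c["cx"])/c["fx"],(v-c["cy"])/c["fy"],1]
    return C+d*(z-C[2])/d[2]
def proj(n,P):
    c=robot.camera_info(n);X=np.array(c["R"])@P+c["t"];return np.array([c["fx"]*X[0]/X[2]+c["cx"],c["fy"]*X[1]/X[2]+c["cy"]])
E
python3 - <<'E'
from h import *
a=lambda u,v,z:ray("top",130+u/5,240+v/5,z)
b=lambda u,v,z:ray("top",365+u/5,240+v/5,z)
def seg(n,p,q):print(n,p,q,"mid",(p+q)/2,"len",np.linalg.norm(q-p),"ang",np.degrees(np.arctan2(*(q-p)[[1,0]])))
seg("wood",a(90,120,.15),a(490,222,.15))
seg("hand",a(155,125,.225),a(310,170,.225))
seg("green",a(45,388,.15),a(450,490,.15))
seg("rail",b(73,545,.021),b(752,390,.021))
seg("wall",b(60,385,.108),b(792,206,.108))
s=robot.read_state();print(Ro.from_rotvec(s["tcp_rot"]).as_matrix())
E
```

```text
wood [0.6053 0.2036 0.15  ] [0.5731 0.0822 0.15  ] mid [0.5892 0.1429 0.15  ] len 0.12564974355991682 ang -104.86714345705875
hand [0.5966 0.164  0.225 ] [0.5836 0.1207 0.225 ] mid [0.5901 0.1424 0.225 ] len 0.045258394983934254 ang -106.73302949936925
green [0.5248 0.2154 0.15  ] [0.4932 0.0936 0.15  ] mid [0.509  0.1545 0.15  ] len 0.12583288721235544 ang -104.53473249895431
rail [ 0.4685 -0.1558  0.021 ] [ 0.5183 -0.388   0.021 ] mid [ 0.4934 -0.2719  0.021 ] len 0.23746583386396747 ang -77.90908283219167
wall [ 0.5221 -0.145   0.108 ] [ 0.5755 -0.3762  0.108 ] mid [ 0.5488 -0.2606  0.108 ] len 0.2373934224087551 ang -76.97774051786662
[[ 0.936   0.3521 -0.0006]
 [ 0.3521 -0.936   0.0017]
 [ 0.0001 -0.0018 -1.    ]]
```

```bash
python3 -m inch '[[0,[0,0,-5],0],[0,[0,0,-9],0],[0,[60.2,-57.5,-9],-0.95],[0,[60.2,-57.5,-9],-0.95],[0,[60.2,-57.5,-9],-0.95],[0,[60.2,-57.5,-9],-0.95],[0,[60.2,-57.5,-9],-0.95],[0,[60.2,-57.5,-9],-0.95],[0,[60.2,-57.5,-9],-0.95],[0,[60.2,-57.5,-9],-0.95]]' 40
cat >> h.py <<'E'
def togo(x,y,z,ya):
    "shift in cm along tool axes and turn to reach TCP xyz with tool y at world angle ya (deg)"
    s=robot.read_state();M=Ro.from_rotvec(s["tcp_rot"]).as_matrix()
    a=np.degrees(np.arctan2(M[1,1],M[0,1]))
    print("t",s["time"],"tcp",s["eef_pos"],"yang",a,"F",s["wrist_force"],"w",s["width"],"q",s["joint_pos"])
    print("go",100*M.T@(np.array([x,y,z])-s["eef_pos"]),"turn",-np.radians(ya-a))
E
python3 -c "
from h import *
togo(.59,.1425,.32,-15)"
```

```text
time: 1.1
eef_pos: [0.4025, -0.246, 0.3212]
tcp_rot: [2.49, 1.915, -0.001]
wrist_force: [0.7, -0.7, -0.4]
width: 0.0428
gripper_force: 0.0
t 1.1 tcp [ 0.4025 -0.246   0.3212] yang -14.884751025893358 F [ 0.689  -0.6503 -0.3501] w 0.042804962874110834 q [ 1.2641  0.1172 -0.8277  1.8563  0.0929  1.2074  0.1469]
go [42.362   8.1411  0.0919] turn 0.00201147405770659
```

```bash
python3 -m inch '[[0,[42.4,8.1,0],0],[0,[42.4,8.1,0],0],[0,[42.4,8.1,0],0],[0,[42.4,8.1,0],0],[0,[42.4,8.1,0],0],[0,[42.4,8.1,0],0],[0,[42.4,8.1,0],0],[0,[42.4,8.1,0],0],[0,[42.4,8.1,0],0],[0,[42.4,8.1,0],0]]'
python3 -c "
from h import *
togo(.59,.1425,.32,-15)
cv2.imwrite('pics/s1.png',robot.grab_frame('scene')[100:400,100:500])"
```

```text
time: 2.1
eef_pos: [0.5896, 0.1472, 0.3207]
tcp_rot: [-2.481, -1.921, -0.003]
wrist_force: [-0.5, 0.7, 0.3]
width: 0.0427
gripper_force: 0.0
t 2.1 tcp [0.5896 0.1472 0.3207] yang -14.500181067673125 F [-0.5296  0.6823  0.295 ] w 0.042728195661086175 q [ 0.3992  0.4763 -0.9594  1.5416  0.3926  1.3298 -0.8548]
go [-0.444   0.154   0.0729] turn 0.008723486032906687
```

View pics/s1.png

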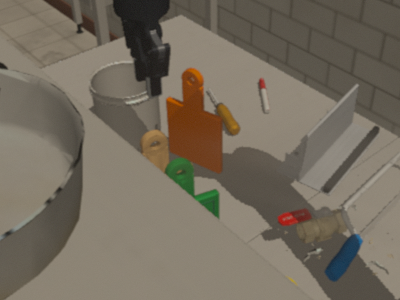

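Scene crop: the gripper hangs above the wooden handle, whose eye is at about (254,241) in the full frame. I'll cross-check the position with that.

```bash
python3 -c "
from h import *
print(ray('scene',254,241,.215), proj('scene',np.array([.59,.1425,.215])), proj('top',np.array([.59,.1425,.237])))
togo(.59,.1425,.176,-15)"
```

```text
[0.5931 0.1441 0.215 ] [255.9674 241.5038] [174.3017 268.8554]
t 2.15 tcp [0.5894 0.144  0.3206] yang -14.655943173188692 F [-0.4527 -0.012  -0.4118] w 0.0431278484997249 q [ 0.4027  0.4746 -0.9579  1.5433  0.3927  1.3304 -0.8533]
go [-0.1512  0.1237 14.4583] turn 0.00600492444182122
```

```bash
python3 -m inch '[[0,[-0.1,0.2,4],0.006],[0,[-0.1,0.2,7],0.006],[0,[-0.1,0.2,10],0.006],[0,[-0.1,0.2,12.5],0.006],[0,[-0.1,0.2,14.4],0.006],[0,[-0.1,0.2,14.4],0.006],[0,[-0.1,0.2,14.4],0.006]]' 40
python3 -c "
from h import *
togo(.59,.1425,.176,-15)
cv2.imwrite('pics/s2.png',cv2.resize(robot.grab_frame('scene')[170:320,200:360],(640,600)))"
```

```text
time: 2.85
eef_pos: [0.5917, 0.1378, 0.1776]
tcp_rot: [2.499, 1.904, -0.001]
wrist_force: [0.5, -0.4, 0.6]
width: 0.0425
gripper_force: 0.0
t 2.85 tcp [0.5917 0.1378 0.1776] yang -15.397429228197923 F [ 0.458  -0.425   0.5969] w 0.042517197948518916 q [ 0.355   0.6044 -0.8731  1.7014  0.516   1.0833 -0.9499]
go [ 0.4094 -0.2855  0.1558] turn -0.006936448575713655
```

View pics/s2.png

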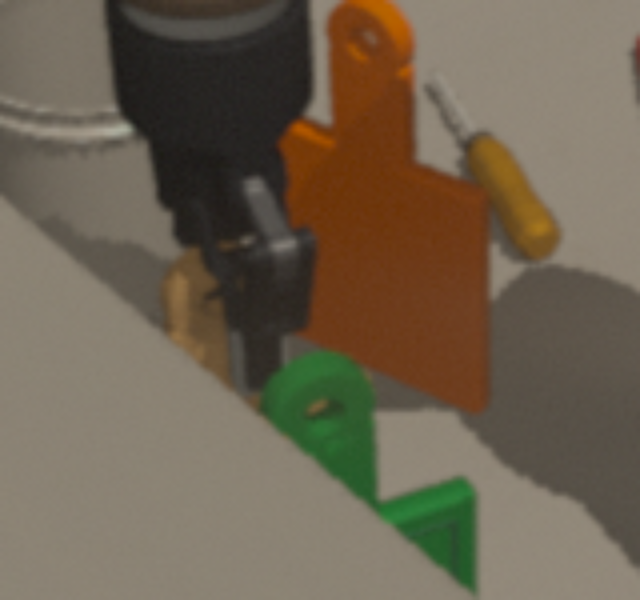

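The fingers straddle the handle, a few mm off along the width. I'll correct that and close.

```bash
python3 -m inch '[[0,[0.5,-0.2,0.1],0],[0,[0.5,-0.2,0.1],0],[-1,[0.5,-0.2,0.1],0],[-1,[0.5,-0.2,0.1],0],[-1,[0.5,-0.2,0.1],0],[-1,[0.5,-0.2,0.1],0],[-1,[0.5,-0.2,0.1],0],[-1,[0.5,-0.2,0.1],0]]' 60
python3 -c "
from h import *
togo(.59,.1425,.26,-15)"
```

```text
time: 3.7
eef_pos: [0.5915, 0.1448, 0.1769]
tcp_rot: [2.497, 1.906, 0.002]
wrist_force: [-0.9, 0.4, 5.2]
width: 0.0135
gripper_force: 59.3
t 3.7 tcp [0.5915 0.1448 0.1769] yang -15.30006312148169 F [-0.9367  0.3661  5.1974] w 0.013455735569985501 q [ 0.343   0.6069 -0.8729  1.6996  0.5182  1.0817 -0.9602]
go [-0.2622 -0.0768 -8.3147] turn -0.0052370894336672205
```

```bash
python3 -m inch '[[-1,[0,0,-1],0],[-1,[0,0,-2.5],0],[-1,[0,0,-4.5],0],[-1,[0,0,-6.5],0],[-1,[0,0,-8.5],0],[-1,[0,0,-10.5],0],[-1,[0,0,-12.5],0],[-1,[0,0,-13],0],[-1,[0,0,-13],0],[-1,[0,0,-13],0]]'
python3 -c "
from h import *
cv2.imwrite('pics/s3.png',np.hstack([robot.grab_frame('scene')[100:400,100:500],robot.grab_frame('top')[150:450,130:530]]))
togo(.5,-.268,.31,12.3)"
```

```text
time: 4.7
eef_pos: [0.5905, 0.1443, 0.3054]
tcp_rot: [-2.497, -1.906, 0.002]
wrist_force: [0.5, -0.6, -2.7]
width: 0.0132
gripper_force: 58.6
t 4.8 tcp [0.5904 0.1442 0.305 ] yang -15.294767378769535 F [ 1.0007 -0.8893 -2.9095] w 0.013428445026383953 q [ 0.3943  0.4875 -0.9479  1.5613  0.4047  1.3048 -0.8738]
go [-42.1495   2.1556  -0.4556] turn -0.4816195470814536
```

View pics/s3.png

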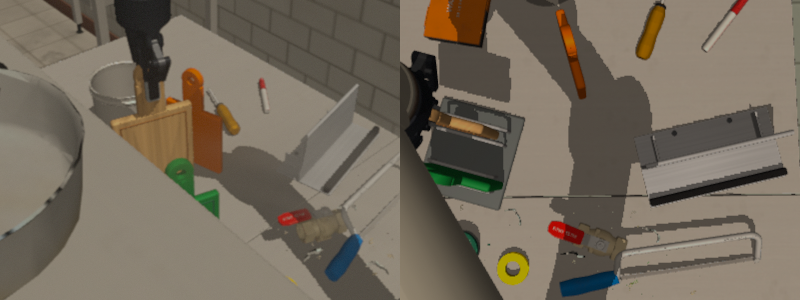

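The board is out of the rack, square in the grip, with the green one still in its slot. The guard is clear at right. Now I'll carry it over.

```bash
python3 -m inch '[[-1,[-3,0.2,-4],0],[-1,[-7,0.4,-4],0],[-1,[-11,0.6,-4],-0.05],[-1,[-15,0.8,-4],-0.15],[-1,[-19,1,-4],-0.25],[-1,[-23,1.2,-4],-0.35],[-1,[-27,1.4,-4],-0.45],[-1,[-31,1.6,-4],-0.483],[-1,[-35,1.8,-4],-0.483],[-1,[-38,1.9,-4],-0.483]]'
python3 -c "
from h import *
togo(.504,-.269,.26,12.5)"
```

```text
time: 5.8
eef_pos: [0.5076, -0.2302, 0.3452]
tcp_rot: [-1.972, -2.444, 0.002]
wrist_force: [0.8, -0.1, -2.6]
width: 0.0134
gripper_force: 59.9
t 5.8 tcp [ 0.5076 -0.2302  0.3452] yang 12.216939086040968 F [ 0.8041 -0.0808 -2.6286] w 0.013363970096451643 q [ 1.1878  0.3699 -1.0439  1.6267  0.3273  1.3367  0.309 ]
go [-3.724  -1.1597  8.5222] turn -0.004940344932289484
```

```bash
python3 -m inch '[[-1,[-2,-0.6,0],-0.005],[-1,[-3.7,-1.2,0],-0.005],[-1,[-3.7,-1.2,2],-0.005],[-1,[-3.7,-1.2,5],-0.005],[-1,[-3.7,-1.2,8],-0.005],[-1,[-3.7,-1.2,10.5],-0.005],[-1,[-3.7,-1.2,10.5],-0.005],[-1,[-3.7,-1.2,10.5],-0.005]]'
python3 -c "
from h import *
a=robot.grab_frame('scene')[150:330,350:520];b=robot.grab_frame('top')[220:380,350:540]
cv2.imwrite('pics/s4.png',np.hstack([cv2.resize(a,(400,424)),cv2.resize(b,(400,424))]))
togo(.504,-.269,.18,12.5)"
```

```text
time: 6.6
eef_pos: [0.5055, -0.265, 0.2414]
tcp_rot: [-1.961, -2.453, -0.001]
wrist_force: [0.1, 0.4, -1.7]
width: 0.0134
gripper_force: 59.9
t 6.7 tcp [ 0.5066 -0.2655  0.2429] yang 12.693725344096467 F [ 0.911  -0.6217 -1.6425] w 0.013221218794766546 q [ 1.1727  0.4852 -0.9758  1.7293  0.4351  1.1593  0.2938]
go [-0.2785 -0.3462  6.2907] turn 0.0033811450990423168
```

View pics/s4.png

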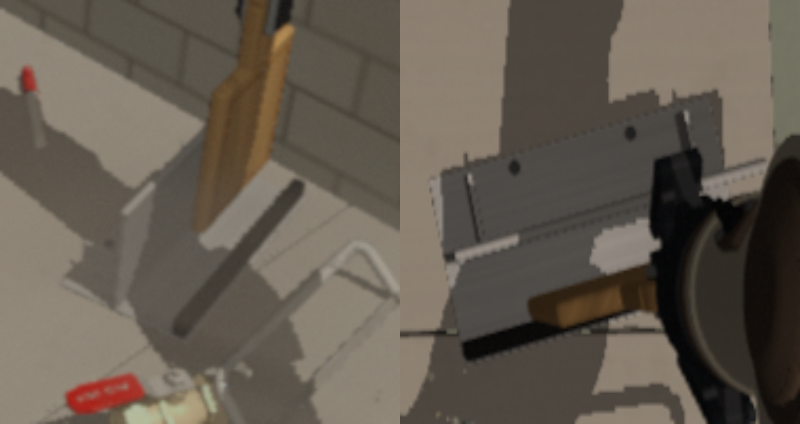

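Over the bed, the board is square to the wall and between rail and wall. I'll lower it to just above the plate, then feel for the rail.

```bash
python3 -m inch '[[-1,[-0.3,0,2],0],[-1,[-0.3,0,4],0],[-1,[-0.3,0,5.5],0],[-1,[-0.3,0,6.5],0],[-1,[-0.3,0,6.7],0],[-1,[-0.3,0,6.7],0],[-1,[-0.3,0,6.7],0]]'
python3 -m inch '[[-1,[0,-0.1,0],0],[-1,[0,-0.2,0],0],[-1,[0,-0.3,0],0],[-1,[0,-0.4,0],0],[-1,[0,-0.4,0],0]]'
python3 -c "
from h import *
togo(.504,-.269,.17,12.5)"
```

```text
time: 7.4
eef_pos: [0.5067, -0.2686, 0.1752]
tcp_rot: [1.962, 2.452, 0.001]
wrist_force: [0.6, 0.1, -2.8]
width: 0.0134
gripper_force: 59.9
time: 7.9
eef_pos: [0.5024, -0.2694, 0.1746]
tcp_rot: [1.962, 2.452, 0.001]
wrist_force: [1.3, -0.0, -1.8]
width: 0.0133
gripper_force: 60.0
t 7.9 tcp [ 0.5024 -0.2694  0.1746] yang 12.664846306248428 F [ 1.3412 -0.0375 -1.7527] w 0.013347615867332487 q [ 1.1392  0.5578 -0.922   1.7987  0.5101  1.0425  0.2444]
go [0.0056 0.1666 0.4558] turn 0.002877110803785974
```

No contact yet, so I'll keep feeling for it.

```bash
python3 -m inch '[[-1,[0,-0.1,0],0],[-1,[0,-0.2,0],0],[-1,[0,-0.2,0],0]]'; python3 -m inch '[[-1,[0,-0.1,0],0],[-1,[0,-0.2,0],0],[-1,[0,-0.2,0],0]]'
```

```text
time: 8.2
eef_pos: [0.5012, -0.2696, 0.1746]
tcp_rot: [1.961, 2.452, 0.003]
wrist_force: [3.7, -0.1, -4.8]
width: 0.0133
gripper_force: 59.7
time: 8.5
eef_pos: [0.5001, -0.2698, 0.1747]
tcp_rot: [1.961, 2.451, 0.005]
wrist_force: [6.4, 1.6, -6.6]
width: 0.013
gripper_force: 59.8
```

The rail was felt at TCP x ≈ 0.502. I'll back off a little and lower onto the plate.

```bash
python3 -m inch '[[-1,[0,0.3,0],0],[-1,[0,0.3,0.2],0],[-1,[0,0.3,0.3],0],[-1,[0,0.3,0.4],0],[-1,[0,0.3,0.4],0]]'; python3 -m inch '[[-1,[0,0,0.1],0],[-1,[0,0,0.2],0],[-1,[0,0,0.2],0]]'
```

```text
time: 9.0
eef_pos: [0.5015, -0.2695, 0.1704]
tcp_rot: [1.962, 2.452, 0.001]
wrist_force: [4.9, 1.1, -0.7]
width: 0.0133
gripper_force: 60.1
time: 9.3
eef_pos: [0.502, -0.2696, 0.1698]
tcp_rot: [1.961, 2.452, 0.0]
wrist_force: [2.5, 1.6, 9.0]
width: 0.0131
gripper_force: 61.6
```

Seated (9 N). I'll open to about 35 mm, rise 1 cm, and walk the handle back to the wall between the fingers.

```bash
python3 -m inch '[[-1,[0,0,-0.1],0],[-0.2,[0,0,-0.1],0],[-0.2,[0,0,-0.1],0],[-0.2,[0,0,-0.1],0],[-0.2,[0,0,-1],0],[-0.2,[0,0.7,-1],0],[-0.2,[0,1.3,-1],0],[-0.2,[0,1.9,-1],0],[-0.2,[0,2.4,-1],0],[-0.2,[0,2.4,-1],0]]'
python3 -c "
from h import *
a=robot.grab_frame('scene')[130:330,350:520];b=robot.grab_frame('top')[220:380,350:540]
cv2.imwrite('pics/s5.png',np.hstack([cv2.resize(a,(400,470)),cv2.resize(b,(400,470))]))"
```

```text
time: 10.3
eef_pos: [0.5255, -0.2636, 0.1782]
tcp_rot: [1.961, 2.454, 0.001]
wrist_force: [0.2, -0.0, 0.2]
width: 0.0343
gripper_force: 0.0
```

View pics/s5.png

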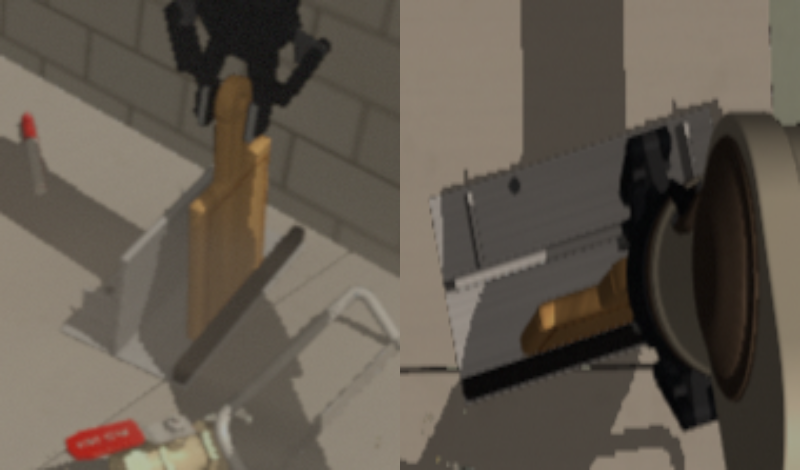

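The foot is behind the rail and the handle is tilting between the fingers. I'll carry on to the wall.

```bash
python3 -m inch '[[-0.2,[0,0.6,0],0],[-0.2,[0,1.2,0],0],[-0.2,[0,1.8,0],0],[-0.2,[0,2.4,0],0],[-0.2,[0,3,0],0],[-0.2,[0,3.6,0],0],[-0.2,[0,4.2,0],0],[-0.2,[0,4.2,0],0],[-0.2,[0,4.2,0],0]]'
python3 -c "
from h import *
a=robot.grab_frame('scene')[130:330,350:520];b=robot.grab_frame('top')[220:380,350:540]
cv2.imwrite('pics/s6.png',np.hstack([cv2.resize(a,(400,470)),cv2.resize(b,(400,470))]))"
```

```text
time: 11.3
eef_pos: [0.5657, -0.2549, 0.1783]
tcp_rot: [-1.962, -2.453, -0.0]
wrist_force: [0.4, 0.0, 0.2]
width: 0.0342
gripper_force: 0.1
```

View pics/s6.png

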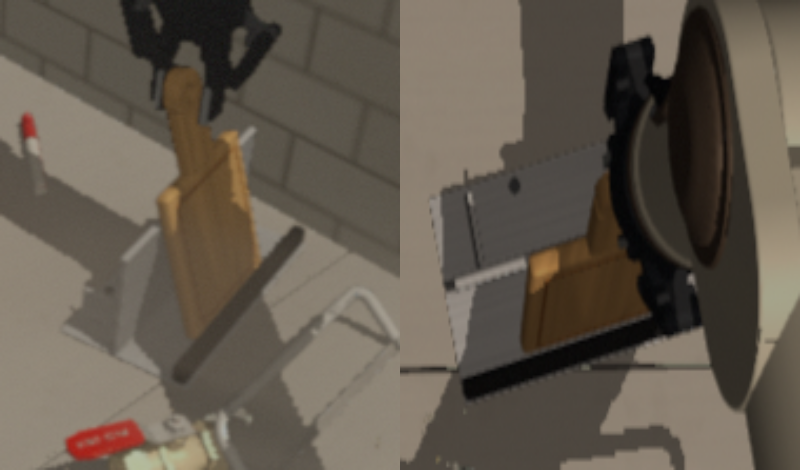

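The board is leaning on the wall with its foot at the rail. A little more travel, then I'll open and rise clear.

```bash
python3 -m inch '[[-0.2,[0,0.3,0],0],[-0.2,[0,0.3,0],0],[0.1,[0,0.3,0],0],[0.1,[0,0.3,0],0],[0.1,[0,0.3,-1],0],[0.1,[0,0.3,-3],0],[0.1,[0,0.3,-6],0],[0.1,[0,0.3,-10],0],[0.1,[0,0.3,-14],0],[0.1,[0,0.3,-14],0]]'
python3 -m inch '[[0.1,[-2,-5,0],0],[0.1,[-4,-10,0],0],[0.1,[-6,-15,0],0],[0.1,[-8,-19,0],0],[0.1,[-8,-19,0],0]]'
python3 -c "
from h import *
a=robot.grab_frame('scene')[130:330,350:520];f=robot.grab_frame('top');b=f[220:380,350:540]
cv2.imwrite('pics/s7.png',np.hstack([cv2.resize(a,(400,470)),cv2.resize(b,(400,470))]))"
```

```text
time: 12.4
eef_pos: [0.5718, -0.2543, 0.3256]
tcp_rot: [1.956, 2.445, 0.005]
wrist_force: [1.2, -0.4, 0.9]
width: 0.0471
gripper_force: 0.0
time: 12.9
eef_pos: [0.3939, -0.3803, 0.3176]
tcp_rot: [-1.976, -2.44, 0.007]
wrist_force: [-0.7, -0.2, 0.2]
width: 0.047
gripper_force: 0.0
```

View pics/s7.png

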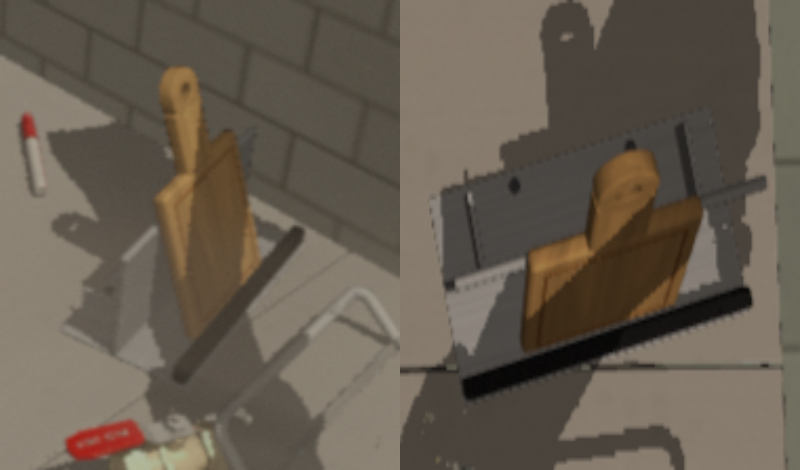

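The wooden board leans on the wall, middle and square, with its foot right behind the rail. The robot is clear, so I'm handing in.

```bash
python3 -m inch '[[0.1,[0,0,0],0],[0.1,[0,0,0],0],[0.1,[0,0,0],0]]'; python3 -c "
from cell import robot
print(robot.finish_job())"
```

```text
time: 13.3
eef_pos: [0.4022, -0.3726, 0.3185]
tcp_rot: [1.958, 2.456, 0.001]
wrist_force: [-0.1, 0.0, -0.0]
width: 0.0471
gripper_force: 0.0
the job is handed in; nothing more can be done
None
```

The wooden board now leans on the splash guard, handle up, foot behind the rail, roughly mid-width and square; it is released, the green board was left in the rack, and the job was handed in at about 13.3 s (no verdict came back).

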